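Grade a worn grinding stone in the stepped gauge

ROBOT

A 6-joint arm with a two-finger parallel gripper is mounted at the origin on the work surface. World frame = base frame: x ahead of the robot, y to its left, z up, the work surface at z = 0. Lengths are in m, angles in rad, forces in N, time in s.
With the tool pointing down it reaches from about 0.375 to 0.9 m from the base axis. Payload 3.1 kg.
Tool frame: the origin (TCP) lies at the very end of the fingers, on their centre line; the grasp point (between the pads) lies 19 mm behind it; z points along the fingers, y is the direction in which the jaws open and shut (so a half turn about z gives the same grasp; the last joint's range is limited). The gripper opens to 87 mm and grips with 3 to 60 N. Pads are 19 mm wide; open, the fingers measure 117 mm over their backs; the gripper's body (75 mm by 190 mm) begins 51 mm behind the grasp point.
Start: joints at [-1.44, 0.527, 1.433, -0, 1.181, -0.178], TCP at [0.191, -0.595, 0.223] pointing down, gripper open.
Joint ranges: [-3.08, 3.08], [-0.75, 2.2], [0.22, 2.44], [-1.43, 4.57], [0, 2.65], [-2.85, 2.85]. Speed limits (rad/s): [2.79, 2.79, 3.14, 3.14, 3.14, 3.14].

INTERFACE

Orientations are given as [roll, pitch, yaw] about the fixed x, y, z axes, in that order (R = Rz(yaw) Ry(pitch) Rx(roll)).
In Python, from workcell import readout, cams, workorder, spotter gives the robot as it stands. The module is installed in compiled form; this text tells all that it offers.
- The arm moves only by the tool play_rows, never from a script. Its argument "targets" is a list of rows, each a list of 7 numbers: the shift along the tool's x, y, z in m, then the turn, a rotation vector about the tool's x, y, z in degrees, then the gripper command: -1 is shut, 1 is fully open, values between are in proportion. A call has 1 to 12 rows; each row is the pose to reach, as a shift and turn from the pose commanded when the call began, along the tool's axes at that moment; what a row does not reach only later rows make up. A row lasts 1/8 s, in which the tool goes at most 62.5 mm and 10.7 degrees, less where a joint would pass 70% of its speed; a pose out of reach is approached as far as the arm can. A call with a gripper value outside its range is refused whole. The fingers move at their own pace and stop on an object; the grip force is fixed at half the most. Time passes only in rows, so rows that repeat a pose let the fingers close. It gives the time, the measured TCP pose, the force and the opening at its end, in the units of the state.
- readout.sense(): the state, without advancing time (a new reading comes with each control period).
- cams.grab_frame(name): name is "scene" or "top" or "wrist"; returns a dict with "img" (400x640x3 uint8, red, green, blue), "fx", "fy", "cx", "cy" (pixels), "extrinsics" (4x4, takes a point from camera to world coordinates). Camera axes: x right, y down, z forward; pixel columns grow to the right and rows downward; lengths in m; the calibration is good to about 2 mm. A picture is of the moment at which its call begins. There is no depth.
- workorder.job_done(): hands the job in, once; it reports no verdict.
Trained networks look in the newest picture that a camera, given by its name, has taken for a name from the list of things; names that differ only in an ending like _2 or _b are one class to them, and where a whole thing is asked for, a point or a joint stands for the part that bears it (a point fixed in the world has none). Each returns a list of dicts, best first, with "score" (0 to 1); they miss things now and then, are a little off and sometimes report something else, mostly with a low value. They report only what shows in the picture. A call takes as long as a camera call. They do not tell look-alikes from the thing itself.
- spotter.masks_of(camera, target): "pixels" (400x640 bool, what is visible of it) and "bbox" ([left, top, right, bottom] in pixels, round what is visible of it).
The state is a dict: "time_s": time; "joint_pos": joint angles; "joint_vel": joint speeds; "effort": joint torques, N m; "ee_pos": TCP position; "eef_rot": TCP orientation; "contact_force": force on the tool from outside, world axes, zero at the start; "torque": the same for the moment, N m; "grip_width": opening from 0.0 (shut) to 1.0 (fully open).
Only numpy, scipy, OpenCV 4.12 (cv2) and the standard library are available. Lean on these libraries where they do the work, as an engineer would, in place of code of your own. Each camera call takes 0.05 s, during which the arm holds its last target.

TASK

Take the grinding stone from the round rubber pad by its hub and try it flat in the stepped gauge, pocket by pocket from the smallest upward without skipping any, pressing only gently and feeling about at each one before passing on, until it enters. Leave it seated fully home in that first pocket that takes it and move the hand clear, leaving the spare stones in the tray and everything else on the bench alone.

Things in the scene. Friction and masses are not known exactly. Their poses are not given: they have to be found in the camera images.
- stone_a_hub (a point): grey grinding stone: a disc 12 mm thick with square edges and a round steel hub 16 mm in diameter and 48 mm tall standing on its middle; 60 mm overall, about 140 g. This point: on the axis at mid-height of the hub, 36 mm above the underside and 24 mm above the disc's top; z up the hub. Pinch the hub here from above. The three stones lie in other places at each start
- stone_b_hub (a point): grey grinding stone: a disc 12 mm thick with square edges and a round steel hub 16 mm in diameter and 48 mm tall standing on its middle; 60 mm overall, about 140 g. This point: on the axis at mid-height of the hub, 36 mm above the underside and 24 mm above the disc's top; z up the hub. Pinch the hub here from above. The three stones lie in other places at each start
- stone_c_hub (a point): grey grinding stone: a disc 12 mm thick with square edges and a round steel hub 16 mm in diameter and 48 mm tall standing on its middle; 60 mm overall, about 140 g. This point: on the axis at mid-height of the hub, 36 mm above the underside and 24 mm above the disc's top; z up the hub. Pinch the hub here from above. The three stones lie in other places at each start
- pocket1 (a point): nominal centre of the mouth of pocket 1 of the stepped gauge, at its top face: a round blind pocket 34 mm in diameter, 12 mm deep, 1 mm chamfer; z up, y along the row towards the larger pockets. The bored plate is screwed to its base through slots, so the true pockets sit up to 2 mm off this point along and across the row, all four by the same amount. The smallest; no stone enters it
- pocket2 (a point): nominal centre of the mouth of pocket 2 of the stepped gauge, at its top face: a round blind pocket 38 mm in diameter, 12 mm deep, 1 mm chamfer; z up, y along the row towards the larger pockets. The bored plate is screwed to its base through slots, so the true pockets sit up to 2 mm off this point along and across the row, all four by the same amount
- pocket3 (a point): nominal centre of the mouth of pocket 3 of the stepped gauge, at its top face: a round blind pocket 42 mm in diameter, 12 mm deep, 1 mm chamfer; z up, y along the row towards the larger pockets. The bored plate is screwed to its base through slots, so the true pockets sit up to 2 mm off this point along and across the row, all four by the same amount
- pocket4 (a point): nominal centre of the mouth of pocket 4 of the stepped gauge, at its top face: a round blind pocket 46 mm in diameter, 12 mm deep, 1 mm chamfer; z up, y along the row towards the larger pockets. The bored plate is screwed to its base through slots, so the true pockets sit up to 2 mm off this point along and across the row, all four by the same amount
- pad_mid (a point): centre of the top of a round black rubber pad, 68 mm in diameter, 4 mm thick, fixed to the bench; the stone to be gauged stands on it, within 10 mm of the centre
- tray_mid (a point): centre of the floor of a low wooden tray, 80 mm (x) by 150 mm (y) inside, floor 4 mm and rim 12 mm above the bench, fixed; the other two stones stand in it and are left alone
- screwdriver: bystander: a screwdriver lying on the bench, about 160 mm long
- thumbscrew: bystander: a dark steel thumbscrew, 26 mm wide, 30 mm tall, standing on its head
- bell_knife: bystander: a steel ring knife, 68 mm wide, 22 mm tall
- oiler: bystander: a small clear bottle, 42 mm wide, 120 mm tall
- brush: bystander: a brush lying on the bench, about 180 mm long
- wrench: bystander: a wrench lying on the bench, about 140 mm long
- mug: bystander: a white mug, 80 mm wide, 90 mm tall
- knob_nut: bystander: a black knurled nut with a brass stub, 32 mm wide, 22 mm tall
- gauge: stepped gauge: aluminium plate 228 x 68 x 20 mm with a row of four pockets, 34, 38, 42, 46 mm, top face 34 mm above the bench, on a fixed dark base. The plate is sprung: pushed down it gives from about 4 N, then 1 mm per 1.5 N, for 5 mm, then stops hard (about 12 N). Over 25 N is forcing. Origin: centre of the base's underside; pockets at y = -81, -29, 26, 84 mm
- stone_a: the stone of stone_a_hub itself; origin at the centre of its underside, z up the hub. The three stones look alike but are worn to 37, 41 and 45 mm diameter; it is not known which one is on the pad. A stone enters a pocket 1 mm wider than itself and is stopped by all smaller ones
- stone_b: the stone of stone_b_hub itself; origin at the centre of its underside, z up the hub. The three stones look alike but are worn to 37, 41 and 45 mm diameter; it is not known which one is on the pad. A stone enters a pocket 1 mm wider than itself and is stopped by all smaller ones
- stone_c: the stone of stone_c_hub itself; origin at the centre of its underside, z up the hub. The three stones look alike but are worn to 37, 41 and 45 mm diameter; it is not known which one is on the pad. A stone enters a pocket 1 mm wider than itself and is stopped by all smaller ones
Mind the look-alikes: they are no part of the job. Leave any blue, green or red look-alike of the part that bears tray_mid alone.

How it is judged:
On the way, in this order (a step that is already met when the one before it is completed fails the run):
1. the stone was tried on pocket 1, the smallest: rested on it with at least 1 N within 10 mm of its nominal centre (((horizontal distance between stone_a_hub and pocket1 below 0.01 m and z of stone_a_hub in the frame of pocket1 below 0.045 m and contact force between stone_a and gauge above 1 N) or (horizontal distance between stone_b_hub and pocket1 below 0.01 m and z of stone_b_hub in the frame of pocket1 below 0.045 m and contact force between stone_b and gauge above 1 N) or (horizontal distance between stone_c_hub and pocket1 below 0.01 m and z of stone_c_hub in the frame of pocket1 below 0.045 m and contact force between stone_c and gauge above 1 N))), for 0.05 s.
2. the stone was tried in pocket 2 in the same way (((horizontal distance between stone_a_hub and pocket2 below 0.01 m and z of stone_a_hub in the frame of pocket2 below 0.045 m and contact force between stone_a and gauge above 1 N) or (horizontal distance between stone_b_hub and pocket2 below 0.01 m and z of stone_b_hub in the frame of pocket2 below 0.045 m and contact force between stone_b and gauge above 1 N) or (horizontal distance between stone_c_hub and pocket2 below 0.01 m and z of stone_c_hub in the frame of pocket2 below 0.045 m and contact force between stone_c and gauge above 1 N))), for 0.05 s.
3. the stone is seated in pocket 2 and let go, or, if it did not enter there, was tried in pocket 3 ((((horizontal distance between stone_a_hub and pocket2 below 0.006 m and z of stone_a_hub in the frame of pocket2 below 0.027 m and angle between stone_a_hub's own z axis and vertical below 0.06 rad) and contact force between the fingers and stone_a below 0.05 N) or (horizontal distance between stone_b_hub and pocket3 below 0.01 m and z of stone_b_hub in the frame of pocket3 below 0.045 m and contact force between stone_b and gauge above 1 N) or (horizontal distance between stone_c_hub and pocket3 below 0.01 m and z of stone_c_hub in the frame of pocket3 below 0.045 m and contact force between stone_c and gauge above 1 N))), for 0.05 s.
4. the stone is seated in the first pocket that takes it, and the hand has let go and gone clear (grasp point over 60 mm from the hub) (((((horizontal distance between stone_a_hub and pocket2 below 0.006 m and z of stone_a_hub in the frame of pocket2 below 0.027 m and angle between stone_a_hub's own z axis and vertical below 0.06 rad) and contact force between the fingers and stone_a below 0.05 N) and distance between the grasp point and stone_a_hub above 0.06 m) or (((horizontal distance between stone_b_hub and pocket3 below 0.006 m and z of stone_b_hub in the frame of pocket3 below 0.027 m and angle between stone_b_hub's own z axis and vertical below 0.06 rad) and contact force between the fingers and stone_b below 0.05 N) and distance between the grasp point and stone_b_hub above 0.06 m) or (((horizontal distance between stone_c_hub and pocket4 below 0.006 m and z of stone_c_hub in the frame of pocket4 below 0.027 m and angle between stone_c_hub's own z axis and vertical below 0.06 rad) and contact force between the fingers and stone_c below 0.05 N) and distance between the grasp point and stone_c_hub above 0.06 m))), for 0.2 s.
At the end, for the whole second after the job is handed in: The stone from the pad stands upright (within 0.06 rad) in the smallest pocket that takes it, within 6 mm of its nominal centre and no more than 3 mm short of its floor, released and at rest; the two other stones stand in the spares tray ((((horizontal distance between stone_a_hub and pocket2 below 0.006 m and z of stone_a_hub in the frame of pocket2 below 0.027 m and angle between stone_a_hub's own z axis and vertical below 0.06 rad) and contact force between the fingers and stone_a below 0.05 N) or ((horizontal distance between stone_b_hub and pocket3 below 0.006 m and z of stone_b_hub in the frame of pocket3 below 0.027 m and angle between stone_b_hub's own z axis and vertical below 0.06 rad) and contact force between the fingers and stone_b below 0.05 N) or ((horizontal distance between stone_c_hub and pocket4 below 0.006 m and z of stone_c_hub in the frame of pocket4 below 0.027 m and angle between stone_c_hub's own z axis and vertical below 0.06 rad) and contact force between the fingers and stone_c below 0.05 N)) and ((horizontal distance between stone_a_hub and pocket2 below 0.006 m and z of stone_a_hub in the frame of pocket2 below 0.027 m and angle between stone_a_hub's own z axis and vertical below 0.06 rad) or ((x of stone_a_hub in the frame of tray_mid between -0.04 and 0.04 m and y of stone_a_hub in the frame of tray_mid between -0.075 and 0.075 m and height (world z) of stone_a_hub below 0.055 m) and angle between stone_a_hub's own z axis and vertical below 0.1 rad)) and ((horizontal distance between stone_b_hub and pocket3 below 0.006 m and z of stone_b_hub in the frame of pocket3 below 0.027 m and angle between stone_b_hub's own z axis and vertical below 0.06 rad) or ((x of stone_b_hub in the frame of tray_mid between -0.04 and 0.04 m and y of stone_b_hub in the frame of tray_mid between -0.075 and 0.075 m and height (world z) of stone_b_hub below 0.055 m) and angle between stone_b_hub's own z axis and vertical below 0.1 rad)) and ((horizontal distance between stone_c_hub and pocket4 below 0.006 m and z of stone_c_hub in the frame of pocket4 below 0.027 m and angle between stone_c_hub's own z axis and vertical below 0.06 rad) or ((x of stone_c_hub in the frame of tray_mid between -0.04 and 0.04 m and y of stone_c_hub in the frame of tray_mid between -0.075 and 0.075 m and height (world z) of stone_c_hub below 0.055 m) and angle between stone_c_hub's own z axis and vertical below 0.1 rad)) and linear speed of each of stone_a, stone_b, stone_c below 0.01 m/s); the robot touches nothing.
It fails at once if a stone is pressed on the gauge with more than 25 N (contact force between any of stone_a, stone_b, stone_c and gauge above 25 N).
It fails at once if the fingers or arm push the gauge itself with more than 10 N (contact force between any of the fingers, the arm and gauge above 10 N).
It fails at once if a stone is let into a pocket larger than the first that takes it ((horizontal distance between stone_a_hub and pocket3 below 0.01 m and z of stone_a_hub in the frame of pocket3 below 0.0285 m) or (horizontal distance between stone_a_hub and pocket4 below 0.01 m and z of stone_a_hub in the frame of pocket4 below 0.0285 m) or (horizontal distance between stone_b_hub and pocket4 below 0.01 m and z of stone_b_hub in the frame of pocket4 below 0.0285 m)).
It fails at once if a stone in the spares tray is touched by the robot (((x of stone_a_hub in the frame of tray_mid between -0.04 and 0.04 m and y of stone_a_hub in the frame of tray_mid between -0.075 and 0.075 m and height (world z) of stone_a_hub below 0.055 m) and contact force between any of the fingers, the arm and stone_a above 0.5 N) or ((x of stone_b_hub in the frame of tray_mid between -0.04 and 0.04 m and y of stone_b_hub in the frame of tray_mid between -0.075 and 0.075 m and height (world z) of stone_b_hub below 0.055 m) and contact force between any of the fingers, the arm and stone_b above 0.5 N) or ((x of stone_c_hub in the frame of tray_mid between -0.04 and 0.04 m and y of stone_c_hub in the frame of tray_mid between -0.075 and 0.075 m and height (world z) of stone_c_hub below 0.055 m) and contact force between any of the fingers, the arm and stone_c above 0.5 N)).
It fails at once if a bystander is shifted by more than 20 mm (distance of any of screwdriver, thumbscrew, bell_knife, oiler, brush, wrench, mug, knob_nut from where it was at the start of the episode above 0.02 m).
It also fails if it takes over 69 s, if anything falls off the work surface, if the arm or the gripper's body presses on something with over 40 N, if the wrist force passes 120 N, or if a joint passes its speed limit or range.

## Working session

There is one attempt and no reset: what is moved stays moved. The work goes in short steps, Python scripts to look and compute and a tool call to move; the robot and the scene stay as the last step left them, time stands still between calls to the robot, and variables do not carry over. Pictures are saved under pics/ and viewed, and the job is handed in when it is done.

Besides the shell and the picture viewer there is one more tool, called after ">>>" in YAML: its name, and indented under it one key for each argument. play_rows: Moves the arm, as the interface text tells. Its arguments: {"type":"object","properties":{"targets":{"type":"array","items":{"type":"array","items":{"type":"number"}}}},"required":["targets"]}

```bash
mkdir -p pics
cat > h.py <<'E'
import numpy as np, cv2
from workcell import readout, cams, workorder, spotter
from scipy.spatial.transform import Rotation as R
def grab(n,save=None):
    f=cams.grab_frame(n)
    if save: cv2.imwrite('pics/'+save,f['img'][:,:,::-1])
    return f
def ray(f,u,v):
    E=np.array(f['extrinsics']); d=E[:3,:3]@np.array([(u-f['cx'])/f['fx'],(v-f['cy'])/f['fy'],1]); return E[:3,3],d
def at(f,u,v,z):
    o,d=ray(f,u,v); return o+d*(z-o[2])/d[2]
def proj(f,p):
    E=np.array(f['extrinsics']); c=E[:3,:3].T@(np.array(p)-E[:3,3]); return np.array([f['fx']*c[0]/c[2]+f['cx'],f['fy']*c[1]/c[2]+f['cy']])
E
python3 - <<'E'
from h import *
print(readout.sense())
for n in ['top','scene','wrist']:
    f=grab(n,n+'1.png'); print(n,f['fx'],f['cx'],f['cy'],np.round(f['extrinsics'],3).tolist())
E
```

```text
{'time_s': 0.0, 'joint_pos': array([-1.43953068e+00,  5.28447482e-01,  1.43389976e+00,  2.65196959e-06,
        1.18138227e+00, -1.78486940e-01]), 'joint_vel': array([ 0.00075596,  0.00077316,  0.00089067, -0.000661  ,  0.00031008,
       -0.00014249]), 'effort': array([-1.22640788e-03, -4.40045822e+01, -1.76595390e+01,  6.31626975e-02,
        5.81901788e-02, -1.58884841e-04]), 'ee_pos': array([ 0.19045423, -0.59451144,  0.22158392]), 'eef_rot': array([-3.13949018e+00, -3.81791322e-04,  3.09751176e-01]), 'contact_force': array([ 0.38521967, -0.53731173, -1.02527072]), 'torque': array([-0.02535664, -0.01082476, -0.04366261]), 'grip_width': 0.9985367579974636}
top 385.6826594953704 316.5248117287602 194.4170705539409 [[-0.007, -0.994, 0.105, 0.399], [-1.0, 0.008, 0.011, -0.15], [-0.012, -0.105, -0.994, 1.496], [0.0, 0.0, 0.0, 1.0]]
scene 440.48404737473396 320.8698508392832 204.46685065068925 [[0.735, 0.448, -0.509, 1.286], [0.678, -0.505, 0.534, -0.948], [-0.018, -0.737, -0.675, 1.051], [0.0, 0.0, 0.0, 1.0]]
wrist 322.48018618664184 314.96277150107437 204.47582055301186 [[0.305, -0.913, -0.271, 0.265], [-0.952, -0.293, -0.085, -0.572], [-0.001, 0.284, -0.959, 0.383], [0.0, 0.0, 0.0, 1.0]]
```

View pics/top1.png

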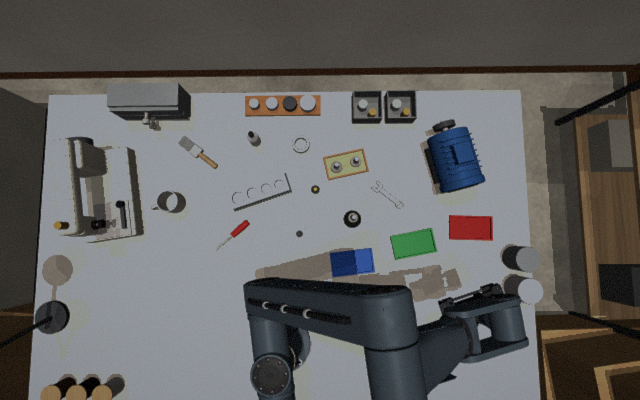

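View pics/scene1.png

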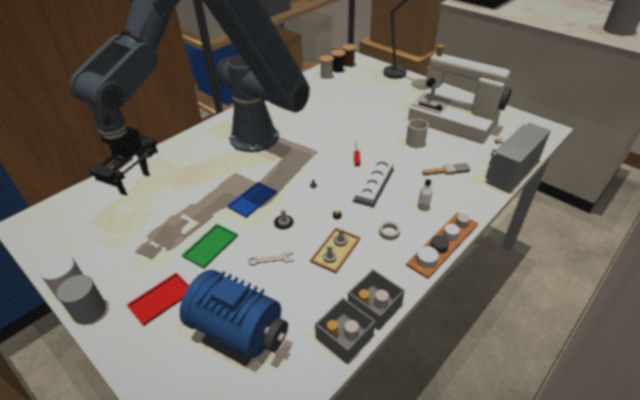

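View pics/wrist1.png

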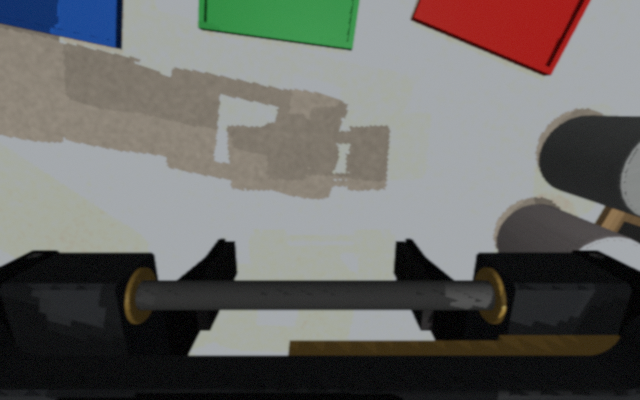

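The top view shows the gauge row from about (237,197) to (281,184), the stone on the pad at (352,218), and the wooden tray with the two spares at (345,163). The thumbscrew is at (299,233) and the knob nut at (315,189).

Run:
```python
from h import *
f=grab('top'); 
im=f['img'][:,:,::-1]
c=cv2.resize(im[140:260,210:400],None,fx=4,fy=4,interpolation=cv2.INTER_CUBIC); cv2.imwrite('pics/topc.png',c)
g=grab('scene')
c=cv2.resize(g['img'][140:280,240:440,::-1],None,fx=4,fy=4,interpolation=cv2.INTER_CUBIC); cv2.imwrite('pics/scc.png',c)
for cam,fr in (('top',f),('scene',g)):
  for t in ['stone_a','gauge','pad_mid','tray_mid','stone_a_hub','thumbscrew','knob_nut','oiler']:
    for m in spotter.masks_of(cam,t)[:4]:
        b=m['bbox']; ys,xs=np.nonzero(m['pixels']); print(cam,t,round(m['score'],2),np.round(b,1),np.round(at(fr,xs.mean(),ys.mean(),0.03),3))
```

```text
top stone_a 0.71 [230.7 176.6 289.6 208.5] [0.565 0.088 0.03 ]
top stone_a 0.67 [352.2 158.  357.3 167.9] [ 0.68  -0.284  0.03 ]
top gauge 0.59 [226.1 173.7 293.9 213.4] [0.565 0.084 0.03 ]
top pad_mid 0.58 [348.5 211.8 358.5 228.4] [ 0.453 -0.266  0.03 ]
top tray_mid 0.89 [331.2 245.7 373.9 275.6] [ 0.298 -0.266  0.03 ]
top tray_mid 0.73 [451.1 218.1 492.9 240.3] [ 0.424 -0.716  0.03 ]
top tray_mid 0.64 [319.7 151.4 363.2 180.3] [ 0.672 -0.246  0.03 ]
top tray_mid 0.63 [389.7 229.1 437.2 260.9] [ 0.365 -0.496  0.03 ]
top stone_a_hub 0.42 [343.9 211.4 358.3 221.9] [ 0.464 -0.271  0.03 ]
top thumbscrew 0.18 [230.1 176.2 288.1 211.8] [0.565 0.085 0.03 ]
top knob_nut 0.57 [311.5 186.6 318.2 193.7] [ 0.573 -0.127  0.03 ]
top knob_nut 0.29 [234.4 173.8 290.6 213.5] [0.566 0.085 0.03 ]
top oiler 0.62 [246.8 132.8 260.4 148.4] [0.773 0.108 0.03 ]
scene stone_a 0.55 [328.8 229.5 348.5 247.2] [ 0.669 -0.217  0.03 ]
scene stone_a 0.51 [324.9 244.3 335.3 260.2] [ 0.687 -0.289  0.03 ]
scene stone_a 0.51 [355.2 159.1 392.3 209. ] [0.581 0.072 0.03 ]
scene gauge 0.76 [353.1 159.  393.5 207.2] [0.58 0.07 0.03]
scene gauge 0.67 [329.6 226.8 351.3 246.6] [ 0.668 -0.217  0.03 ]
scene pad_mid 0.19 [355.1 156.4 393.4 205.5] [0.581 0.072 0.03 ]
scene tray_mid 0.91 [226.  182.3 276.4 218.7] [ 0.316 -0.282  0.03 ]
scene tray_mid 0.79 [179.4 225.2 235.7 268.8] [ 0.382 -0.514  0.03 ]
scene tray_mid 0.61 [309.9 229.3 359.9 272.6] [ 0.691 -0.268  0.03 ]
scene tray_mid 0.61 [126.5 275.9 185.  324.8] [ 0.44  -0.731  0.03 ]
scene stone_a_hub 0.55 [276.8 207.3 287.9 226.2] [ 0.468 -0.274  0.03 ]
scene oiler 0.54 [413.4 179.2 432.4 212.6] [0.759 0.128 0.03 ]
scene oiler 0.28 [354.  159.3 395.2 207.4] [0.581 0.069 0.03 ]
```

View pics/topc.png

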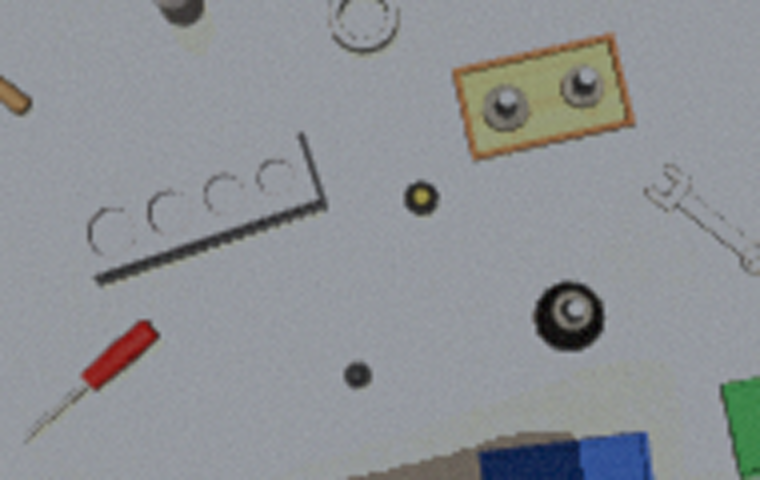

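View pics/scc.png

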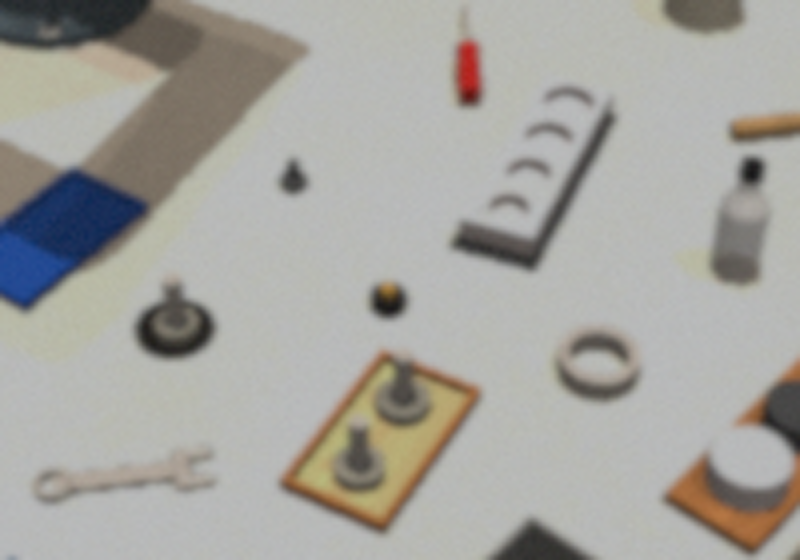

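>>> play_rows:
  targets:
    - [0.05, -0.04, 0, 0, 0, 0, 1]
    - [0.1, -0.08, 0, 0, 0, 0, 1]
    - [0.15, -0.12, 0, 0, 0, 0, 1]
    - [0.2, -0.16, 0, 0, 0, 0, 1]
    - [0.25, -0.2, 0, 0, 0, 0, 1]
    - [0.29, -0.23, 0, 0, 0, 0, 1]
    - [0.29, -0.23, 0, 0, 0, 0, 1]
    - [0.29, -0.23, 0, 0, 0, 0, 1]

```text
time_s: 2.05
ee_pos: [0.3969, -0.2881, 0.2228]
eef_rot: [3.14, 0.0, 0.311]
contact_force: [-0.9, -0.1, 0.1]
grip_width: 1.0
```

Run:
```python
from h import *
import pickle
f=grab('wrist','w2.png'); pickle.dump(f,open('w2.pkl','wb')); s=readout.sense(); print(s['ee_pos'],s['eef_rot'],np.round(f['extrinsics'],4).tolist())
for t in ['stone_a','stone_a_hub','pad_mid']:
    for m in spotter.masks_of('wrist',t)[:4]:
        b=m['bbox']; ys,xs=np.nonzero(m['pixels']); print(t,round(m['score'],2),np.round(b,1),xs.mean(),ys.mean(),np.round(at(f,xs.mean(),ys.mean(),0.03),4))
```

```text
[ 0.39654534 -0.28876589  0.22272001] [3.14052330e+00 5.88266710e-05 3.09325443e-01] [[0.3063, -0.9128, -0.2701, 0.4715], [-0.9519, -0.2932, -0.0887, -0.2648], [0.0017, 0.2843, -0.9587, 0.3846], [0.0, 0.0, 0.0, 1.0]]
stone_a 0.89 [301.7 103.  334.1 129.8] 318.9584269662921 114.49325842696629 [ 0.4675 -0.2712  0.03  ]
stone_a_hub 0.84 [302.9  97.6 336.6 130.5] 319.07752808988766 114.69213483146068 [ 0.4674 -0.2714  0.03  ]
stone_a_hub 0.28 [286.3  86.3 346.4 149.7] 314.6057791537668 119.6155830753354 [ 0.4611 -0.2684  0.03  ]
pad_mid 0.71 [286.4  87.7 343.  147.3] 314.41599135602377 119.96488384656942 [ 0.4607 -0.2683  0.03  ]
```

View pics/w2.png

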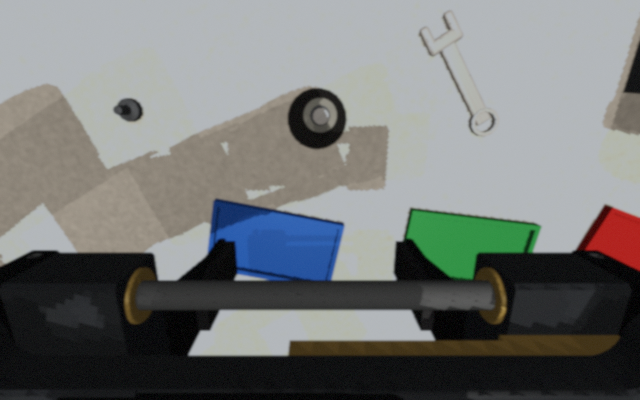

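The stone stands on the pad at about (320,117), with the hub top bright. Next I fit the circles.

Run:
```python
from h import *
import pickle
f=pickle.load(open('w2.pkl','rb'))
c=cv2.resize(f['img'][80:155,275:360,::-1],None,fx=8,fy=8,interpolation=cv2.INTER_CUBIC); cv2.imwrite('pics/w2c.png',c)
```

```text
(no output)
```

View pics/w2c.png

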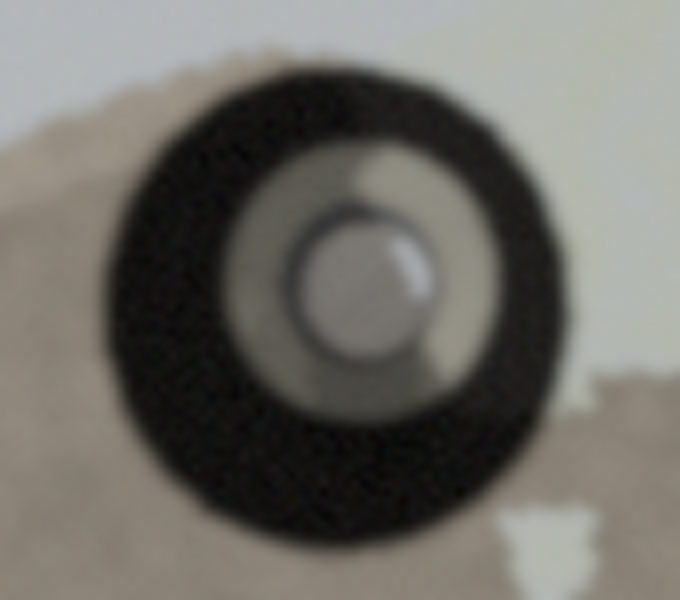

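>>> play_rows:
  targets:
    - [0.06, -0.04, 0, 0, 0, 0, 1]
    - [0.1, -0.1, 0, 0, 0, 0, 1]
    - [0.14, -0.16, 0, 0, 0, 0, 1]
    - [0.16, -0.21, 0, 0, 0, 0, 1]
    - [0.17, -0.25, 0, 0, 0, 0, 1]
    - [0.17, -0.29, 0, 0, 0, 0, 1]
    - [0.17, -0.29, 0, 0, 0, 0, 1]
    - [0.17, -0.29, 0, 0, 0, 0, 1]

```text
time_s: 3.25
ee_pos: [0.4709, 0.0391, 0.2227]
eef_rot: [3.141, -0.001, 0.309]
contact_force: [0.8, -0.7, -0.1]
grip_width: 0.998
```

Run:
```python
from h import *
import pickle
f=pickle.load(open('w2.pkl','rb'))
q=lambda x,y:(275+(x+.5)/8-.5,80+(y+.5)/8-.5)
print('hub',at(f,*q(367,288),0.064),'disc',at(f,*q(362.5,281.5),0.016),'pad',at(f,*q(337,307),0.004))
for a,b in [((222,282),(503,282)),((362,138),(362,425))]:
    print(np.linalg.norm(at(f,*q(*a),.016)-at(f,*q(*b),.016)))
print('pad',np.linalg.norm(at(f,*q(108,307),.004)-at(f,*q(567,307),.004)))
f=grab('wrist','w3.png'); pickle.dump(f,open('w3.pkl','wb')); s=readout.sense(); print(s['ee_pos'],np.round(f['extrinsics'],4).tolist())
for m in spotter.masks_of('wrist','gauge')[:2]: print(m['score'],m['bbox'])
```

```text
hub [ 0.46739418 -0.27222653  0.064     ] disc [ 0.46741161 -0.27247842  0.016     ] pad [ 0.46283678 -0.2703554   0.004     ]
0.038685280800675896
0.038076905954533474
pad 0.06541950315831413
[0.47097604 0.03877678 0.22266278] [[0.3043, -0.9136, -0.2696, 0.5454], [-0.9526, -0.2914, -0.0876, 0.0622], [0.0015, 0.2835, -0.959, 0.3845], [0.0, 0.0, 0.0, 1.0]]
0.68 [181.4, 34.0, 411.0, 121.1]
```

View pics/w3.png

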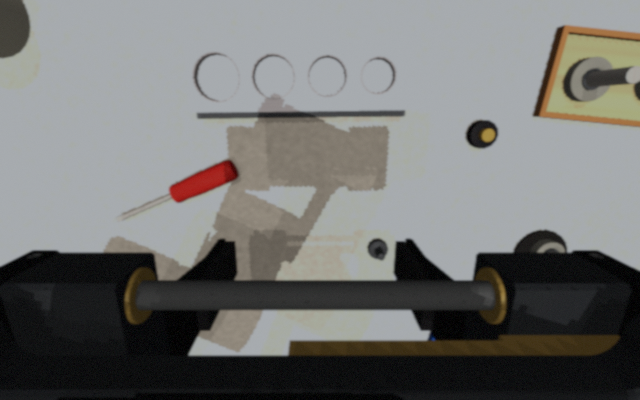

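The wrist view shows pockets 4 to 1 at (217,77), (273,76), (327,76) and (378,75).

Run:
```python
from h import *
import pickle
f=pickle.load(open('w3.pkl','rb'))
im=cv2.resize(f['img'][40:130,180:415,::-1],None,fx=3.4,fy=6,interpolation=cv2.INTER_CUBIC)
c=cv2.resize(f['img'][45:120,185:410,::-1],None,fx=3.5,fy=3.5,interpolation=cv2.INTER_CUBIC)
c=cv2.convertScaleAbs(c,alpha=2.2,beta=-200)
# overlay model
p1=at(f,377.5,75.5,0.034)
# grid fit: maximise dark along mouths using gradient magnitude
g=cv2.GaussianBlur(cv2.cvtColor(f['img'],cv2.COLOR_RGB2GRAY).astype(np.float32),(0,0),0.7)
gm=np.hypot(cv2.Sobel(g,cv2.CV_32F,1,0),cv2.Sobel(g,cv2.CV_32F,0,1))
from scipy.optimize import differential_evolution
ys=np.array([-.081,-.029,.026,.084]); rs=np.array([17,19,21,23])/1000
th=np.linspace(0,2*np.pi,120,endpoint=False)
E=np.array(f['extrinsics'])
def pts(p,dr=0.0005,z=.034):
    x,y,a=p; P=[]
    for yy,r in zip(ys,rs):
        cx=x-np.sin(a)*yy; cy=y+np.cos(a)*yy
        P.append(np.c_[cx+(r+dr)*np.cos(th),cy+(r+dr)*np.sin(th),np.full(120,z)])
    P=np.vstack(P); C=(P-E[:3,3])@E[:3,:3]
    return f['fx']*C[:,0]/C[:,2]+f['cx'],f['fy']*C[:,1]/C[:,2]+f['cy']
def cost(p):
    u,v=pts(p); return -cv2.remap(gm,u.astype(np.float32),v.astype(np.float32),cv2.INTER_LINEAR).mean()
r=differential_evolution(cost,[(.53,.60),(.04,.13),(.2,.4)],seed=1,popsize=30); print(r.x,r.fun)
for yy in ys: print(np.round([r.x[0]-np.sin(r.x[2])*yy, r.x[1]+np.cos(r.x[2])*yy],4))
u,v=pts(r.x)
for a,b in zip(u,v): cv2.circle(c,(int((a-184.5)*3.5),int((b-44.5)*3.5)),0,(0,0,255),-1)
cv2.imwrite('pics/w3c.png',c)
```

```text
[0.55818855 0.06152192 0.28829562] -59.16035079956055
[ 0.5812 -0.0161]
[0.5664 0.0337]
[0.5508 0.0864]
[0.5343 0.1421]
```

View pics/w3c.png

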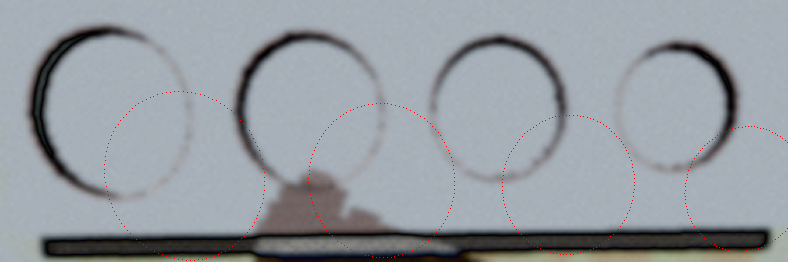

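Run:
```python
from h import *
import pickle
f=pickle.load(open('w3.pkl','rb'))
c=cv2.resize(f['img'][45:120,185:410,::-1],None,fx=3.5,fy=3.5,interpolation=cv2.INTER_CUBIC)
c=cv2.convertScaleAbs(c,alpha=2.2,beta=-200)
q=lambda x,y:(185+(x+.5)/3.5-.5,45+(y+.5)/3.5-.5)
# outer extents l,r,t,b read from the enlarged crop
ext=[(616,741,42,172),(431,568,36,181),(236,385,31,191),(28,194,26,200)]
C=[]
for (l,r,t,b),d in zip(ext,(34,38,42,46)):
    m=((l+r)/2,(t+b)/2)
    p=at(f,*q(*m),.034); C.append(p[:2])
    print(d,np.round(p,4),np.linalg.norm(at(f,*q(l,m[1]),.034)-at(f,*q(r,m[1]),.034)),np.linalg.norm(at(f,*q(m[0],t),.034)-at(f,*q(m[0],b),.034)))
C=np.array(C); ys=np.array([-.081,-.029,.026,.084])
A=np.polyfit(ys,C,1); print(A, np.hypot(*A[0]), np.arctan2(-A[0][0],A[0][1])); print(np.outer(ys,A[0])+A[1]-C)
```

```text
34 [0.5966 0.0104 0.034 ] 0.036211702255994384 0.03516378911464521
38 [0.5804 0.0596 0.034 ] 0.039684545563185444 0.039183787519596204
42 [0.5631 0.1116 0.034 ] 0.04316582891528996 0.043307302557738986
46 [0.545  0.1665 0.034 ] 0.04808977641754469 0.04727769080537194
[[-0.31296554  0.94606994]
 [ 0.57126718  0.08701294]] 0.9964917284624675 0.31947416050304084
[[ 3.63328661e-05  1.65760156e-05]
 [-6.95765941e-05 -4.29935767e-05]
 [ 3.21936590e-05  3.66074413e-05]
 [ 1.05006896e-06 -1.01898802e-05]]
```

>>> play_rows:
  targets:
    - [-0.02, 0.058, 0, 0, 0, 0, 1]
    - [-0.04, 0.117, 0, 0, 0, 0, 1]
    - [-0.06, 0.176, 0, 0, 0, 0, 1]
    - [-0.078, 0.235, 0, 0, 0, 0, 1]
    - [-0.098, 0.295, 0, 0, 0, 0, 1]
    - [-0.098, 0.295, 0.05, 0, 0, 0, 1]
    - [-0.098, 0.295, 0.1, 0, 0, 0, 1]
    - [-0.098, 0.295, 0.1, 0, 0, 0, 1]
    - [-0.098, 0.295, 0.1, 0, 0, 0, 1]

```text
time_s: 4.47
ee_pos: [0.4674, -0.272, 0.1237]
eef_rot: [3.14, -0.001, 0.309]
contact_force: [1.3, -0.4, -0.1]
grip_width: 0.998
```

Run:
```python
from h import *
f=grab('wrist','w4.png'); s=readout.sense(); print(s['ee_pos'],s['eef_rot'],s['contact_force'])
```

```text
[ 0.46789378 -0.27207182  0.12444363] [ 3.13808431e+00 -2.04747677e-03  3.09213334e-01] [ 0.40056804 -0.87566899  1.00108901]
```

View pics/w4.png

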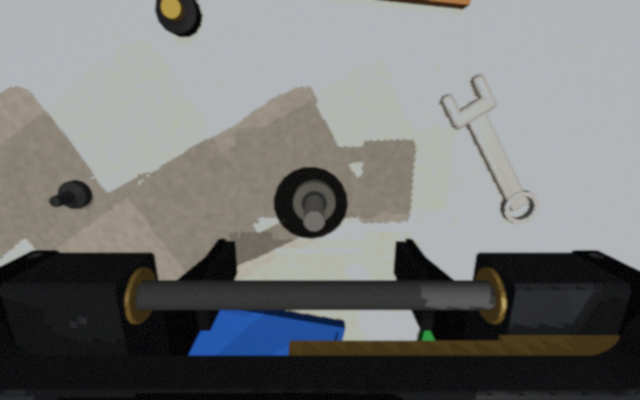

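The hub top is at (315,222), centred between the fingers.

Run:
```python
from h import *
f=grab('wrist')
print(at(f,314.8,221,.064),readout.sense()['ee_pos'])
c=cv2.resize(f['img'][155:250,265:365,::-1],None,fx=6,fy=6,interpolation=cv2.INTER_CUBIC); cv2.imwrite('pics/w4c.png',c)
```

```text
[ 0.46805253 -0.27316629  0.064     ] [ 0.46806006 -0.27194046  0.12473202]
```

View pics/w4c.png

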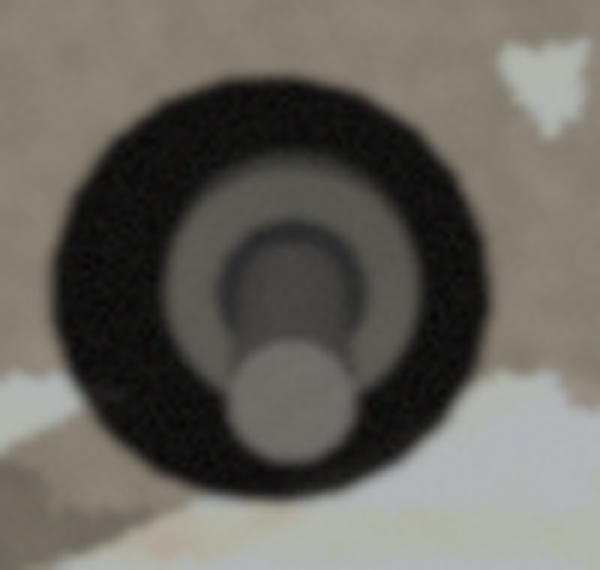

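>>> play_rows:
  targets:
    - [0, 0, 0.05, 0, 0, 0, 1]
    - [0, 0, 0.09, 0, 0, 0, 1]
    - [0, 0, 0.101, 0, 0, 0, 1]
    - [0, 0, 0.101, 0, 0, 0, 1]
    - [0, 0, 0.101, 0, 0, 0, -1]
    - [0, 0, 0.101, 0, 0, 0, -1]
    - [0, 0, 0.101, 0, 0, 0, -1]
    - [0, 0, 0.101, 0, 0, 0, -1]
    - [0, 0, 0.101, 0, 0, 0, -1]
    - [0, 0, 0.101, 0, 0, 0, -1]

```text
time_s: 5.82
ee_pos: [0.4667, -0.2706, 0.0215]
eef_rot: [-3.141, 0.0, 0.31]
contact_force: [0.4, 0.5, 0.6]
grip_width: 0.404
```

>>> play_rows:
  targets:
    - [0, 0, 0, 0, 0, 0, -1]
    - [0, 0, 0, 0, 0, 0, -1]
    - [0, 0, 0, 0, 0, 0, -1]
    - [0, 0, 0, 0, 0, 0, -1]
    - [0, 0, 0, 0, 0, 0, -1]

```text
time_s: 6.45
ee_pos: [0.4667, -0.2705, 0.0215]
eef_rot: [-3.141, 0.0, 0.31]
contact_force: [-0.5, 0.4, -1.1]
grip_width: 0.178
```

Run:
```python
from h import *
f=grab('wrist','w5.png'); s=readout.sense(); print(s['ee_pos'],s['contact_force'],s['grip_width']*87)
P=[]
for i in range(4): grab('top'); P.append(readout.sense()['ee_pos'])
print(np.round(P,4))
```

```text
[ 0.4667017  -0.27050409  0.02149   ] [-0.12236758 -0.06800379 -1.04751485] 14.985217028311684
[[ 0.4667 -0.2705  0.0215]
 [ 0.4666 -0.2704  0.0215]
 [ 0.4666 -0.2705  0.0215]
 [ 0.4666 -0.2705  0.0215]]
```

View pics/w5.png

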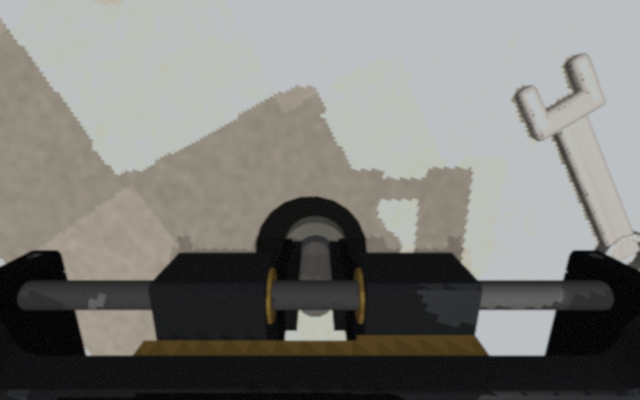

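>>> play_rows:
  targets:
    - [0, 0, -0.05, 0, 0, 0, -1]
    - [0, 0, -0.1, 0, 0, 0, -1]
    - [0.035, -0.04, -0.1, 0, 0, 0, -1]
    - [0.07, -0.08, -0.1, 0, 0, 0, -1]
    - [0.11, -0.12, -0.1, 0, 0, 0, -1]
    - [0.15, -0.16, -0.1, 0, 0, 0, -1]
    - [0.185, -0.2, -0.1, 0, 0, 0, -1]
    - [0.209, -0.228, -0.1, 0, 0, 0, -1]
    - [0.209, -0.228, -0.1, 0, 0, 0, -1]
    - [0.209, -0.228, -0.08, 0, 0, 0, -1]
    - [0.209, -0.228, -0.06, 0, 0, 0, -1]
    - [0.209, -0.228, -0.06, 0, 0, 0, -1]

```text
time_s: 8.2
ee_pos: [0.5941, 0.0095, 0.08]
eef_rot: [-3.14, 0.005, 0.309]
contact_force: [-0.1, -0.4, -1.4]
grip_width: 0.172
```

Run:
```python
from h import *
f=grab('wrist','w6.png'); s=readout.sense(); print(s['ee_pos'],s['eef_rot'],s['contact_force'],s['torque'],s['grip_width']*87)
g=grab('scene'); c=cv2.resize(g['img'][120:230,300:440,::-1],None,fx=5,fy=5,interpolation=cv2.INTER_CUBIC); cv2.imwrite('pics/s6.png',c)
```

```text
[0.59522714 0.00947534 0.08098176] [-3.14067774e+00  2.26487126e-03  3.08744694e-01] [-0.04748735 -0.47203148 -1.34586561] [-0.00056254 -0.0205042   0.01410401] 15.366298786106455
```

View pics/w6.png

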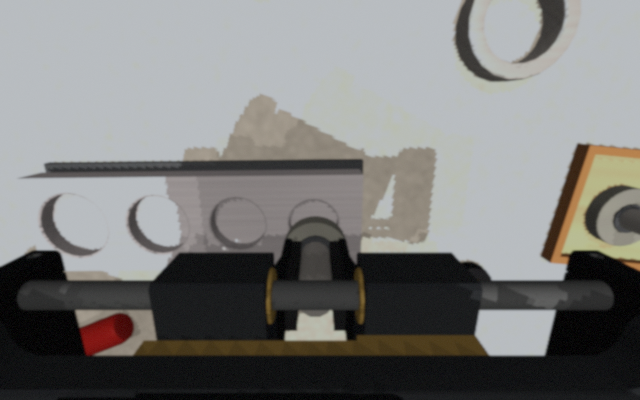

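View pics/s6.png

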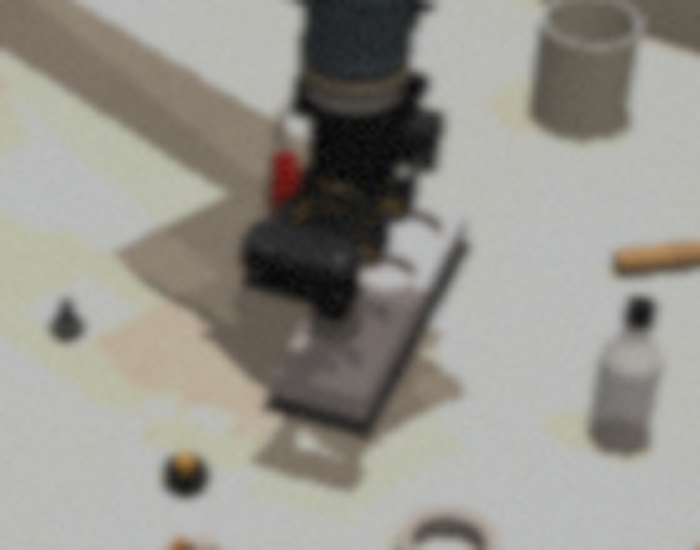

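The wrist view shows the stone hanging over pocket 1 at (315,220). I'll lower it gently.

>>> play_rows:
  targets:
    - [0.001, 0, 0.015, 0, 0, 0, -1]
    - [0.001, 0, 0.025, 0, 0, 0, -1]
    - [0.001, 0, 0.028, 0, 0, 0, -1]
    - [0.001, 0, 0.029, 0, 0, 0, -1]
    - [0.001, 0, 0.03, 0, 0, 0, -1]
    - [0.001, 0, 0.03, 0, 0, 0, -1]

```text
time_s: 9.05
ee_pos: [0.5974, 0.0106, 0.0518]
eef_rot: [3.141, -0.0, 0.31]
contact_force: [0.3, -0.1, -1.9]
grip_width: 0.173
```

>>> play_rows:
  targets:
    - [0, 0, 0.001, 0, 0, 0, -1]
    - [0, 0, 0.001, 0, 0, 0, -1]

```text
time_s: 9.3
ee_pos: [0.5976, 0.0105, 0.051]
eef_rot: [3.141, -0.001, 0.31]
contact_force: [0.4, -1.0, 1.3]
grip_width: 0.176
```

>>> play_rows:
  targets:
    - [0, 0, 0.001, 0, 0, 0, -1]
    - [0, 0, 0.001, 0, 0, 0, -1]

```text
time_s: 9.55
ee_pos: [0.5976, 0.0105, 0.05]
eef_rot: [3.141, -0.001, 0.31]
contact_force: [-0.7, -0.2, 3.8]
grip_width: 0.179
```

Contact is about 5 N at z = 0.050. I'll feel about a little here.

>>> play_rows:
  targets:
    - [0.001, 0, 0, 0, 0, 0, -1]
    - [0.001, 0.001, 0, 0, 0, 0, -1]
    - [-0.001, 0.001, 0, 0, 0, 0, -1]
    - [-0.001, -0.001, 0, 0, 0, 0, -1]
    - [0.001, -0.001, 0, 0, 0, 0, -1]
    - [0, 0, 0, 0, 0, 0, -1]
    - [0, 0, 0, 0, 0, 0, -1]

```text
time_s: 10.42
ee_pos: [0.5975, 0.0107, 0.0496]
eef_rot: [-3.141, -0.001, 0.309]
contact_force: [0.4, -1.6, 4.7]
grip_width: 0.168
```

Pocket 1 rejects it. On to pocket 2.

>>> play_rows:
  targets:
    - [0, 0, -0.015, 0, 0, 0, -1]
    - [-0.001, -0.026, -0.015, 0, 0, 0, -1]
    - [-0.0014, -0.0515, -0.015, 0, 0, 0, -1]
    - [-0.0014, -0.0515, -0.015, 0, 0, 0, -1]
    - [-0.0014, -0.0515, -0.008, 0, 0, 0, -1]
    - [-0.0014, -0.0515, -0.003, 0, 0, 0, -1]
    - [-0.0014, -0.0515, -0.002, 0, 0, 0, -1]
    - [-0.0014, -0.0515, -0.001, 0, 0, 0, -1]
    - [-0.0014, -0.0515, 0, 0, 0, 0, -1]
    - [-0.0014, -0.0515, 0, 0, 0, 0, -1]

```text
time_s: 11.68
ee_pos: [0.5804, 0.0587, 0.05]
eef_rot: [3.141, -0.0, 0.31]
contact_force: [-1.0, -2.4, 4.2]
grip_width: 0.178
```

>>> play_rows:
  targets:
    - [0.001, 0, 0, 0, 0, 0, -1]
    - [0.001, 0.001, 0, 0, 0, 0, -1]
    - [0, 0.001, 0, 0, 0, 0, -1]
    - [-0.001, 0.001, 0, 0, 0, 0, -1]
    - [-0.001, 0, 0, 0, 0, 0, -1]
    - [-0.001, -0.001, 0, 0, 0, 0, -1]
    - [0, -0.001, 0, 0, 0, 0, -1]
    - [0.001, -0.001, 0, 0, 0, 0, -1]
    - [0.001, -0.001, 0, 0, 0, 0, -1]

```text
time_s: 12.8
ee_pos: [0.5796, 0.0612, 0.0487]
eef_rot: [-3.139, 0.002, 0.309]
contact_force: [0.1, 0.1, -0.9]
grip_width: 0.171
```

>>> play_rows:
  targets:
    - [0.001, 0, 0, 0, 0, 0, -1]
    - [0.001, 0.001, 0, 0, 0, 0, -1]
    - [0.001, 0.002, 0, 0, 0, 0, -1]
    - [0, 0.003, 0, 0, 0, 0, -1]
    - [-0.001, 0.003, 0, 0, 0, 0, -1]
    - [-0.002, 0.003, 0, 0, 0, 0, -1]
    - [-0.003, 0.002, 0, 0, 0, 0, -1]
    - [-0.003, 0.001, 0, 0, 0, 0, -1]
    - [-0.003, 0, 0, 0, 0, 0, -1]
    - [-0.002, -0.001, 0, 0, 0, 0, -1]
    - [-0.001, -0.001, 0, 0, 0, 0, -1]
    - [-0.001, 0.001, 0, 0, 0, 0, -1]

```text
time_s: 14.3
ee_pos: [0.5795, 0.0597, 0.0495]
eef_rot: [-3.14, 0.001, 0.309]
contact_force: [0.5, 6.0, -0.0]
grip_width: 0.171
```

Run:
```python
from h import *
f=grab('wrist','w7.png'); s=readout.sense(); print(s['ee_pos'],s['eef_rot'],s['contact_force'],s['torque'],s['grip_width']*87)
```

```text
[0.57949511 0.05978035 0.04948712] [-3.13948483e+00  9.45963232e-04  3.08283238e-01] [-0.34935804  3.87295278 -0.18905444] [0.84022216 0.06588233 0.00597925] 15.393150135768154
```

View pics/w7.png

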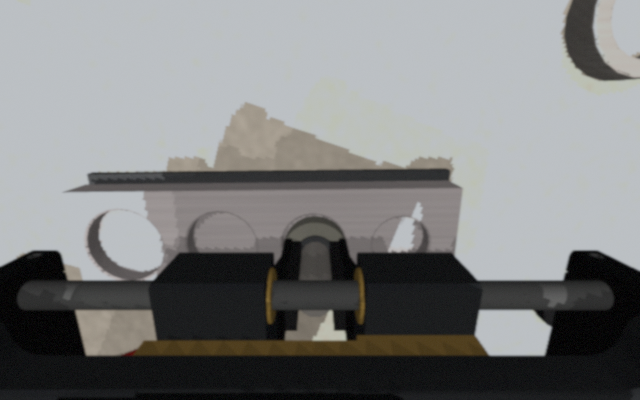

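After the first ring the vertical force fell to zero. There is now a sideways reaction of 4–6 N, so the stone has dropped into pocket 2's mouth. I'll recentre and ease it down.

>>> play_rows:
  targets:
    - [0.0005, -0.0015, 0, 0, 0, 0, -1]
    - [0.0005, -0.0015, 0, 0, 0, 0, -1]
    - [0.0005, -0.0015, 0.001, 0, 0, 0, -1]
    - [0.0005, -0.0015, 0.001, 0, 0, 0, -1]

```text
time_s: 14.85
ee_pos: [0.5802, 0.0606, 0.0484]
eef_rot: [3.141, 0.0, 0.31]
contact_force: [-0.3, 0.6, -1.6]
grip_width: 0.174
```

>>> play_rows:
  targets:
    - [0, 0, 0.001, 0, 0, 0, -1]
    - [0, 0, 0.002, 0, 0, 0, -1]
    - [0, 0, 0.003, 0, 0, 0, -1]
    - [0, 0, 0.003, 0, 0, 0, -1]

```text
time_s: 15.35
ee_pos: [0.5801, 0.0608, 0.0454]
eef_rot: [-3.142, 0.0, 0.31]
contact_force: [0.4, -0.2, -0.8]
grip_width: 0.174
```

>>> play_rows:
  targets:
    - [0, 0, 0.002, 0, 0, 0, -1]
    - [0, 0, 0.004, 0, 0, 0, -1]
    - [0, 0, 0.005, 0, 0, 0, -1]
    - [0, 0, 0.005, 0, 0, 0, -1]

```text
time_s: 15.85
ee_pos: [0.5801, 0.0608, 0.0404]
eef_rot: [-3.141, 0.0, 0.31]
contact_force: [-0.4, 0.1, -1.9]
grip_width: 0.175
```

>>> play_rows:
  targets:
    - [0, 0, 0.001, 0, 0, 0, -1]
    - [0, 0, 0.001, 0, 0, 0, -1]

```text
time_s: 16.1
ee_pos: [0.5802, 0.0608, 0.0395]
eef_rot: [-3.142, 0.0, 0.31]
contact_force: [-0.1, 0.5, -1.5]
grip_width: 0.174
```

>>> play_rows:
  targets:
    - [0, 0, 0.001, 0, 0, 0, -1]
    - [0, 0, 0.001, 0, 0, 0, -1]

```text
time_s: 16.35
ee_pos: [0.5803, 0.0608, 0.039]
eef_rot: [3.141, -0.0, 0.31]
contact_force: [-0.6, 0.3, 3.7]
grip_width: 0.174
```

The floor is felt at 12.0 mm below the mouth with about 5 N, so the stone is seated. I'll release it and rise.

>>> play_rows:
  targets:
    - [0, 0, -0.0005, 0, 0, 0, -1]
    - [0, 0, -0.0005, 0, 0, 0, 0.5]
    - [0, 0, -0.0005, 0, 0, 0, 0.5]
    - [0, 0, -0.0005, 0, 0, 0, 0.5]
    - [0, 0, -0.0005, 0, 0, 0, 0.5]
    - [0, 0, -0.0005, 0, 0, 0, 0.5]
    - [0, 0, -0.0005, 0, 0, 0, 0.5]
    - [0, 0, -0.0005, 0, 0, 0, 0.5]
    - [0, 0, -0.0005, 0, 0, 0, 0.5]

```text
time_s: 17.48
ee_pos: [0.5802, 0.0608, 0.0391]
eef_rot: [3.142, -0.0, 0.31]
contact_force: [-0.0, 0.4, 0.7]
grip_width: 0.745
```

>>> play_rows:
  targets:
    - [0, 0, -0.02, 0, 0, 0, 0.5]
    - [0, 0, -0.06, 0, 0, 0, 0.5]
    - [0, 0, -0.12, 0, 0, 0, 0.5]
    - [-0.05, 0, -0.17, 0, 0, 0, 0.5]
    - [-0.1, 0, -0.18, 0, 0, 0, 0.5]
    - [-0.1, 0, -0.18, 0, 0, 0, 0.5]
    - [-0.1, 0, -0.18, 0, 0, 0, 0.5]

```text
time_s: 18.35
ee_pos: [0.4857, 0.0302, 0.2195]
eef_rot: [3.141, -0.002, 0.309]
contact_force: [0.2, 1.1, 0.2]
grip_width: 0.751
```

Run:
```python
from h import *
f=grab('wrist','w8.png'); s=readout.sense(); print(s['time_s'],s['ee_pos'],s['contact_force'])
c=cv2.resize(f['img'][20:150,160:430,::-1],None,fx=2.9,fy=2.9,interpolation=cv2.INTER_CUBIC); cv2.imwrite('pics/w8c.png',c)
g=grab('scene'); c=cv2.resize(g['img'][120:280,260:440,::-1],None,fx=3.7,fy=3.7,interpolation=cv2.INTER_CUBIC); cv2.imwrite('pics/s8.png',c)
for p,z in [((.5801,.0608,.082),0),((.5801,.0608,.034),0)]: print(proj(f,p))
for m in spotter.masks_of('wrist','stone_a')[:3]: print(m['score'],m['bbox'])
```

```text
18.4 [0.48607145 0.03024199 0.2191185 ] [-0.16095652 -0.12047019  0.59602752]
[313.26166582  83.90418039]
[313.43939935  87.50684667]
0.97 [297.0, 68.5, 333.1, 107.7]
0.95 [550.3, 70.2, 625.5, 113.6]
0.82 [620.4, 76.9, 638.3, 114.4]
```

View pics/w8c.png

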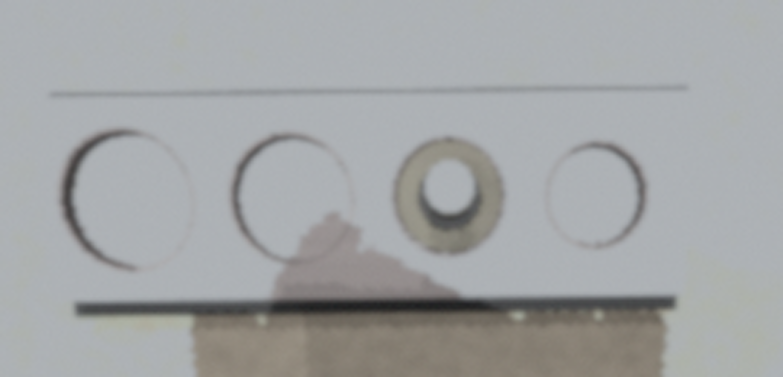

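View pics/s8.png

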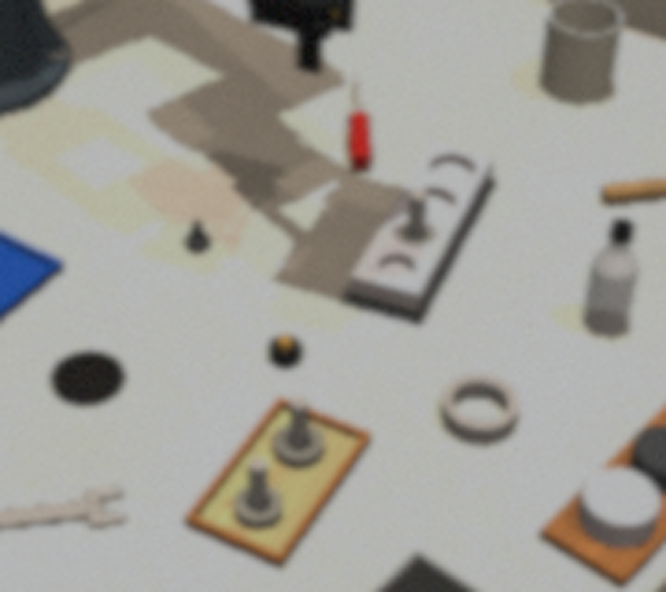

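The stone sits flush and upright, filling pocket 2. The pad is empty, the two spares stand in the tray, and the bystanders look undisturbed. The hand is clear, so I'll hand in.

```bash
python3 -c "
from workcell import workorder
print(workorder.job_done())"
```

```text
the job is handed in; nothing more can be done
None
```

The stone from the pad is seated in pocket 2, the first pocket that takes it, and I handed the job in at about 18 s of the 69 s allowed.

- **Pocket 1:** I rested the stone on it with about 5 N, felt about within 1 mm, and it did not enter.
- **Pocket 2:** I pressed with about 5–6 N and circled, and the vertical force dropped to zero as the stone entered. I did not notice the drop until a second ring of feeling moves had already run, which gave a sideways force of about 6 N. I then recentred, and it went down freely until the floor was felt 12 mm below the mouth at about 5 N.
- **Release:** I opened the fingers, raised the hand straight up and moved it well clear. The force on the tool then read about zero.

**Last checks:** The pictures show the stone upright and flush in pocket 2, the two spares still in the tray, and the other things on the bench apparently unmoved.

**One disagreement:** My early camera measurement suggested the stone was about 40 mm across, which would be the 41 mm one. Since it went fully into the 38 mm pocket, it is the 37 mm stone, and I went by the fit.

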